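Shift the vial carrier to the read position and start the reader

ROBOT

A 6-joint arm with a two-finger parallel gripper is mounted at the origin on a cart in front of the work surface, level with it; the furniture and walls round the work are solid. World frame = base frame: x ahead of the robot, y to its left, z up, the work surface at z = 0. Lengths are in m, angles in rad, forces in N, time in s.
With the tool pointing down it reaches from about 0.275 to 0.85 m from the base axis. Payload 5.2 kg.
Tool frame: the origin (TCP) lies on the centre line of the jaws, within the pads' length; the fingertips stand 25 mm ahead of it and the grasp point (between the pads) lies 6 mm ahead of it (r.nose_length is the distance from the TCP to the fingertips, in m); y points along the fingers, x is the direction in which the jaws open and shut, and the axes are right-handed (so a half turn about y gives the same grasp; the last joint's range is limited). The gripper opens to 85 mm and grips with 20 to 120 N. Pads are 22 mm wide; open, the fingers measure 114 mm over their backs; the gripper's body (76 mm by 85 mm) begins 54 mm behind the grasp point. The pads swing forward as they close: fully open they stand 13 mm farther back than shut.
Start: joints at [-1.315, 0.259, 1.535, -0, 1.348, -0.203], TCP at [0.244, -0.493, 0.256] pointing down, gripper open.
Joint ranges: [-3.14, 3.14], [-0.91, 2.08], [0.19, 2.58], [-1.22, 4.36], [0.22, 2.71], [-3.12, 3.12]. Speed limits (rad/s): [2.57, 2.57, 3.14, 3.14, 3.14, 3.14].

INTERFACE

Orientations are given as a unit quaternion [x, y, z, w].
In Python, from station import r, optics, ticket gives the robot as it stands.
- The arm moves only by the shell command python3 -m jog 'ROWS' [FORCE]. ROWS is JSON, a list of rows, each a list of 5 numbers: the closure, from 0 (fully open) to 1 (shut), then the shift along the tool's x, y, z in mm, then the turn about the tool's y in units of 8 degrees (1.0 is 8 degrees). A call has 1 to 5 rows; each row shifts and turns the pose as measured when the row begins, along the tool's axes as they then stand; what a row does not reach is not made up. A row lasts 1/8 s, in which the tool goes at most 62.5 mm and 10.7 degrees, less where a joint would pass 70% of its speed; a pose out of reach is approached as far as the arm can. A call with a gripper value outside its range is refused whole. The fingers move at their own pace and stop on an object; FORCE is the grip in N (left out, the last holds). Time passes only in rows, so rows that do not move let the fingers close. It gives the time, the measured TCP pose, the force and the opening at its end, in the units of the state.
- r.read_state(): the state, without advancing time (a new reading comes with each control period).
- optics.get_image(name): name is "scene" or "top" or "wrist"; returns (picture, depth): 400x640x3 uint8, blue, green, red; 400x640 float32, m along the optical axis (not along the pixel's ray), 0 where there is no reading.
- optics.get_calibration(name): a dict with "K" (3x3 intrinsics, pixels), "k1" (the pictures are not rectified: a ray, as slopes to the right and down, at radius r is drawn at 1 + k1 r^2 times it, then the intrinsics apply), "rvec" (rotation vector, rad) and "tvec" (3), from world to camera coordinates, as OpenCV has them. Camera axes: x right, y down, z forward; pixel columns grow to the right and rows downward; lengths in m; the calibration is good to about 2 mm. A picture is of the moment at which its call begins: read the wrist's pose just before it. get_calibration takes no time and is no camera call; for the wrist camera it gives the pose at the moment of the call.
- ticket.finish_job(): hands the job in, once; it reports no verdict.
The state is a dict: "time_s": time; "q": joint angles; "qvel": joint speeds; "joint_torque": joint torques, N m; "position": TCP position; "ee_rot": TCP orientation; "contact_force": force on the tool from outside, world axes, zero at the start; "moment": the same for the moment, N m; "width": opening from 0.0 (shut) to 1.0 (fully open).
Only numpy, scipy, OpenCV 4.12 (cv2) and the standard library are available. Lean on these libraries where they do the work, as an engineer would, in place of code of your own. Each camera call takes 0.05 s, during which the arm holds its last target.

TASK

Take the vial in the desktop reader to its read position: push its carrier along the L-shaped slot, round the corner and fully home at the far end of the slot, against the stop in front of the read head; then press the round start key all the way down and let it come up again. Only push gently from outside with the fingertips, never take the carrier between the fingers or lift it, and do not press the key before the carrier is home. Leave the bottle, the dropper bottle and the pen by the reader where they are.

Things in the scene. Friction and masses are not known exactly. Their poses are not given: they have to be found in the camera images.
- reader: Low vial reader fixed to the worktop: grey frame 206 x 226 mm, white deck with its top at z = 26 mm, 22 mm wide L-shaped slot. Origin: centre of its underside; x to its far edge, y to its left edge, z up. In its frame (mm) the slot's centre line runs from (-45,-55) in +y to the corner (-45,45), then in +x to (35,45). A blank display, 6 mm high, lies at x 57 to 87, y -60 to 0.
- slot_load (a point): Load end of the slot, on the centre line at the deck's top (z = 26 mm): centre of the carrier's pin when at this end (it can go 2 mm beyond); axes as the reader's.
- slot_corner (a point): Corner of the slot, where the two centre lines meet, at the deck's top (the carrier can go 2 mm beyond in +y before it meets the wall); axes as the reader's.
- slot_read (a point): Read end of the slot, on the centre line at the deck's top (the carrier meets the stop 2 mm beyond, in +x); axes as the reader's. Beyond it stands the grey read head: reader frame x 70 to 96, y 17 to 73, top at z = 62 mm, its round lens facing the slot with its front at x = 65 mm.
- carrier_post (a point): Vial carrier: upright aluminium sleeve 28 mm in diameter, z = 32 to 66 mm, a vial with a black cap in it, top z = 80 mm; under it a 38 mm collar, z = 28 to 32 mm. Its 18 mm pin runs in the slot (2 mm play each side). Slides easily (a few N), stays where left, cannot be lifted out; starts in the first leg within 25 mm of the load end. Point: on its axis at z = 48 mm; its yaw is free.
- start_key (a joint): Travel of the start key in m: 0 up, 0.006 fully down. Its spring needs 1.5 N to start and 5 N fully down, and brings it back up.
- start_key_top (a point): Centre of the top of the start key, a round black key 24 mm in diameter, in a round grey housing 40 mm in diameter, at the right of the deck (reader frame 40, -78 mm); the top is at z = 48 mm when up; it is pressed straight down.
- sample_bottle: Bystander: clear glass bottle, 58 mm in diameter, 103 mm high, loose, to the right of the reader; origin at the centre of its underside.
- dropper_bottle: Bystander: small pale dropper bottle with a black rubber top, 33 mm in diameter, 107 mm high, loose, behind the reader; origin at the centre of its underside.
- marker: Bystander: pen, 17 x 135 x 16 mm, lying loose to the left of the reader; origin at the centre of its underside, its length along its y axis.
Not all that is in view belongs to the job. Leave any blue or red look-alike of the part that bears carrier_post alone.

How it is judged:
On the way, in this order (a step that is already met when the one before it is completed fails the run):
1. the carrier has been pushed to the corner of the slot (y of carrier_post in the frame of reader above 0.038 m).
2. the carrier is home at the read end (x of carrier_post in the frame of reader above 0.031 m and y of carrier_post in the frame of reader above 0.038 m), for 0.2 s.
3. with the carrier home, the start key is pressed down (all of step 2 and value of joint start_key above 0.004 m), for 0.05 s.
At the end, for the whole second after the job is handed in: The carrier is upright and at rest in the second leg, within 4 mm of the read end point (about 6 mm of the stop) or closer; the start key, pressed at least 4 mm down after the carrier was home, is up again; the bottle, the dropper bottle and the pen lie within 20 mm of where they were (all of step 2 and value of joint start_key below 0.0015 m and linear speed of carrier below 0.02 m/s and angle between carrier_post's own z axis and vertical below 0.12 rad and distance of each of sample_bottle, dropper_bottle, marker from where it was at the start of the episode below 0.02 m); the robot touches nothing.
It fails at once if the start key is pressed before the carrier is home (value of joint start_key above 0.003 m and x of carrier_post in the frame of reader below 0.031 m).
It fails at once if the carrier is lifted (height (world z) of carrier_post above 0.054 m).
It fails at once if the carrier is forced over, out of upright (angle between carrier_post's own z axis and vertical above 0.15 rad).
It fails at once if the carrier is taken between the fingers, or squeezed or pushed very hard ((horizontal distance between the grasp point and carrier_post below 0.012 m and height (world z) of the grasp point below 0.088 m) or contact force between the fingers and carrier above 60 N).
It fails at once if a bystander is moved, lifted or knocked over (distance of any of sample_bottle, dropper_bottle, marker from where it was at the start of the episode above 0.02 m or angle between any of sample_bottle, dropper_bottle's own z axis and vertical above 0.4 rad).
It also fails if it takes over 45 s, if anything falls off the work surface, if the arm or the gripper's body presses on something with over 40 N, if the wrist force passes 120 N, or if a joint passes its speed limit or range.

## Working session

There is one attempt and no reset: what is moved stays moved. The work goes in short steps, Python scripts to look and compute and a shell command to move; the robot and the scene stay as the last step left them, time stands still between calls to the robot, and variables do not carry over. Pictures are saved under pics/ and viewed, and the job is handed in when it is done.

```bash
ls; mkdir -p pics; python3 - <<'E'
from station import r, optics
import cv2, numpy as np
s=r.read_state(); print({k:np.round(v,3).tolist() for k,v in s.items()}, r.nose_length)
for n in ("scene","top","wrist"):
    im,d=optics.get_image(n); cv2.imwrite(f"pics/{n}0.png",im); np.save(f"pics/{n}0d.npy",d)
    c=optics.get_calibration(n); print(n,{k:np.round(v,4).tolist() for k,v in c.items()})
    np.savez(f"pics/{n}0c.npz",**c)
E
```

```text
pics
{'time_s': 0.0, 'q': [-1.315, 0.259, 1.536, -0.0, 1.348, -0.203], 'qvel': [0.0, 0.001, 0.0, -0.001, -0.0, 0.001], 'joint_torque': [-0.005, -44.605, -29.057, -0.001, 0.012, -0.0], 'position': [0.243, -0.493, 0.255], 'ee_rot': [-0.6, 0.374, -0.373, 0.601], 'contact_force': [-0.013, -0.625, 0.082], 'moment': [-0.003, 0.047, -0.02], 'width': 1.0} 0.025
scene {'K': [[494.9701, 0.0, 317.7714], [0.0, 494.9701, 196.6221], [0.0, 0.0, 1.0]], 'k1': -0.079, 'rvec': [0.9103, -2.2304, 1.3131], 'tvec': [0.3567, 0.226, 0.9928]}
top {'K': [[438.8723, 0.0, 310.1314], [0.0, 438.8723, 201.25], [0.0, 0.0, 1.0]], 'k1': 0.0075, 'rvec': [2.128, -2.1066, 0.203], 'tvec': [-0.0182, 0.5244, 0.847]}
wrist {'K': [[288.0416, 0.0, 320.323], [0.0, 288.0416, 198.1993], [0.0, 0.0, 1.0]], 'k1': -0.0417, 'rvec': [-2.4696, 1.532, 0.2108], 'tvec': [-0.5489, -0.0356, 0.3789]}
```

View pics/top0.png

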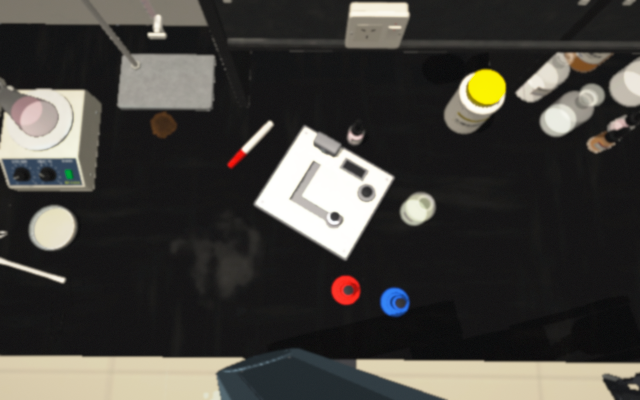

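View pics/scene0.png

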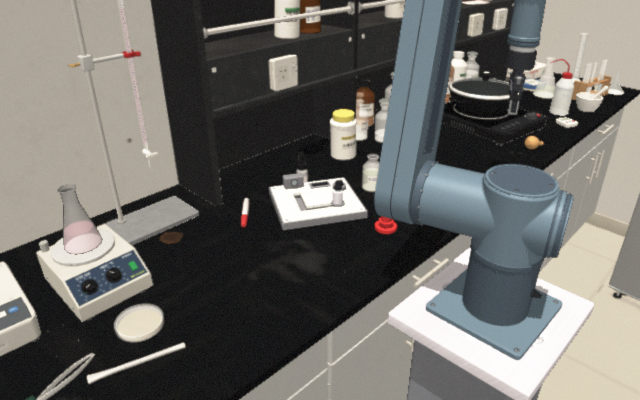

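```bash
python3 - <<'E'
from station import r
from scipy.spatial.transform import Rotation as R
print(R.from_quat(r.read_state()["ee_rot"]).as_matrix().round(3))
E
```

```text
[[ 0.443 -0.     0.897]
 [-0.897  0.001  0.443]
 [-0.001 -1.     0.   ]]
```

```bash
cat > h.py <<'E'
import numpy as np, cv2
from scipy.spatial.transform import Rotation as R
def ray(c,uv):
    K=c["K"];k=float(c["k1"]);uv=np.atleast_2d(np.float64(uv))
    n=cv2.undistortPoints(uv[:,None],K,np.array([k,0,0,0,0.]))[:,0]
    Rm=cv2.Rodrigues(np.float64(c["rvec"]))[0]
    d=np.c_[n,np.ones(len(n))]@Rm; o=-Rm.T@np.float64(c["tvec"]).ravel()
    return o,d
def onz(c,uv,z):
    o,d=ray(c,uv); return o+d*((z-o[2])/d[:,2])[:,None]
def proj(c,P):
    return cv2.projectPoints(np.float64(P).reshape(-1,1,3),np.float64(c["rvec"]),np.float64(c["tvec"]),c["K"],np.array([float(c["k1"]),0,0,0,0.]))[0][:,0]
E
python3 - <<'E'
import cv2,numpy as np
from h import *
im=cv2.imread("pics/top0.png"); c=np.load("pics/top0c.npz")
cv2.imwrite("pics/topcrop.png",cv2.resize(im[110:320,240:450],None,fx=2.8,fy=2.8,interpolation=cv2.INTER_CUBIC))
g=cv2.cvtColor(im,cv2.COLOR_BGR2GRAY)
x0,y0=250,120
for thr in (90,150,200):
    m=np.zeros_like(g); m[120:265,250:400]=(g[120:265,250:400]>thr)
    cs,_=cv2.findContours(m,cv2.RETR_EXTERNAL,cv2.CHAIN_APPROX_NONE)
    k=max(cs,key=cv2.contourArea)[:,0]
    P=onz(c,k,0.026)[:,:2]
    rc=cv2.minAreaRect(np.float32(P*1000)); print(thr,rc)
    print(cv2.boxPoints(rc).round(1).tolist())
d=np.load("pics/top0d.npy")
print(d[190,300],d[200,385])
Rm=cv2.Rodrigues(c["rvec"])[0];print("cam",-Rm.T@c["tvec"])
E
```

```text
90 ((555.0543823242188, -42.628662109375), (227.52996826171875, 211.94122314453125), 59.366859436035156)
[[405.8999938964844, -86.5], [588.2999877929688, -194.5], [704.2000122070312, 1.2999999523162842], [521.7999877929688, 109.30000305175781]]
150 ((554.4226684570312, -42.23594665527344), (223.56625366210938, 205.58616638183594), 59.339378356933594)
[[409.0, -86.0], [585.7999877929688, -190.8000030517578], [699.7999877929688, 1.5], [523.0, 106.30000305175781]]
200 ((553.90283203125, -41.93440246582031), (220.27369689941406, 200.54025268554688), 59.405094146728516)
[[411.5, -85.69999694824219], [584.2000122070312, -187.8000030517578], [696.2999877929688, 1.7999999523162842], [523.5999755859375, 103.9000015258789]]
0.9454704 0.9508979
cam [ 0.35060145 -0.01708242  0.93252896]
```

View pics/topcrop.png

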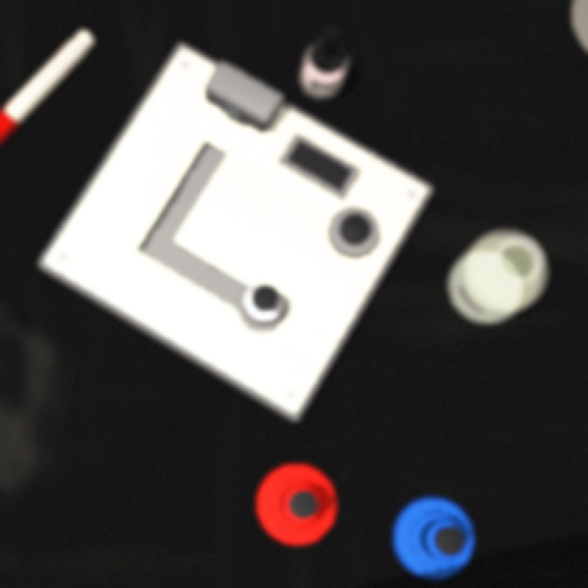

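View pics/wrist0.png

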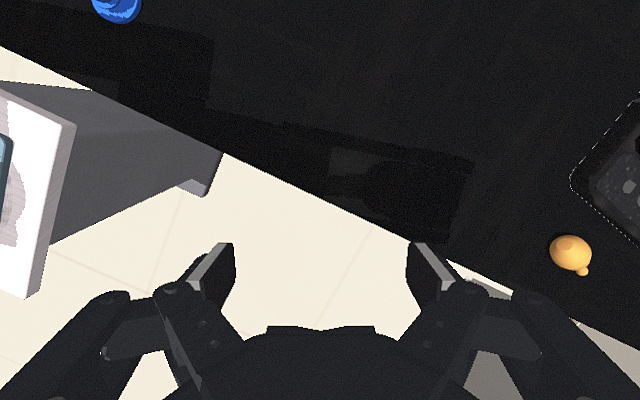

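```bash
cat >> h.py <<'E'
YAW=np.deg2rad(59.35-90); C0=np.array([0.5545,-0.0423])
RX=np.array([np.cos(YAW),np.sin(YAW)]); RY=np.array([-RX[1],RX[0]])
def w2r(p): q=np.atleast_2d(p)[:,:2]-C0; return np.c_[q@RX,q@RY]
def r2w(x,y): return C0+x*RX+y*RY
E
python3 - <<'E'
from h import *
im=cv2.imread("pics/top0.png"); c=np.load("pics/top0c.npz")
S=4; y0,x0=110,240
big=cv2.resize(im[110:270,240:440],None,fx=S,fy=S,interpolation=cv2.INTER_CUBIC)
g=cv2.cvtColor(big,cv2.COLOR_BGR2GRAY)
cs,_=cv2.findContours((g<75).astype(np.uint8),cv2.RETR_LIST,cv2.CHAIN_APPROX_NONE)
for k in cs:
    a=cv2.contourArea(k)
    if 200<a<6000:
        (u,v),rad=cv2.minEnclosingCircle(k); M=cv2.moments(k); u,v=M['m10']/a,M['m01']/a
        p=[(u+.5)/S-.5+x0,(v+.5)/S-.5+y0]
        print(np.round(p,1),a,round(rad/S,1),*[ (z,w2r(onz(c,p,z)).round(4).tolist()) for z in (.032,.048,.08)])
def dr(pts,z,col):
    q=proj(c,[[*r2w(*p),z] for p in pts]); 
    cv2.polylines(big,[np.int32(((q-[x0,y0]+.5)*S))],False,col,1)
dr([(-.103,-.113),(.103,-.113),(.103,.113),(-.103,.113),(-.103,-.113)],.026,(0,0,255))
dr([(-.045,-.055),(-.045,.045),(.035,.045)],.026,(0,0,255))
dr([(.057,-.06),(.087,-.06),(.087,0),(.057,0),(.057,-.06)],.032,(0,200,0))
t=np.linspace(0,6.28,40)
dr([(.04+.012*np.cos(a),-.078+.012*np.sin(a)) for a in t],.048,(255,0,255))
cv2.imwrite("pics/ov.png",big[:600])
# bystanders
for n,p,z in (("marker",(250,144),.008),("bottle",(417,209),.1),("drop",(356,132),.05)): print(n,onz(c,p,z).round(3),w2r(onz(c,p,z)).round(3))
for u,v in ((345,290),(395,301)): print(onz(c,(u,v),.03).round(3))
E
```

```text
[334.6 215.9] 515.5 3.4 (0.032, [[-0.0378, -0.0474]]) (0.048, [[-0.0404, -0.048]]) (0.08, [[-0.0458, -0.0493]])
[366.5 191.4] 995.0 4.6 (0.032, [[0.0419, -0.0782]]) (0.048, [[0.0378, -0.0782]]) (0.08, [[0.0297, -0.0784]])
[353.8 168.5] 2098.5 10.3 (0.032, [[0.071, -0.0304]]) (0.048, [[0.0664, -0.0313]]) (0.08, [[0.0572, -0.0332]])
[353.9 137.4] 2822.5 9.4 (0.032, [[0.131, 0.0043]]) (0.048, [[0.1253, 0.0027]]) (0.08, [[0.114, -0.0003]])
marker [[0.66  0.121 0.008]] [[0.008 0.195]]
bottle [[ 0.502 -0.219  0.1  ]] [[ 0.045 -0.179]]
drop [[ 0.675 -0.108  0.05 ]] [[0.137 0.005]]
[[ 0.347 -0.085  0.03 ]]
[[ 0.327 -0.185  0.03 ]]
```

View pics/ov.png

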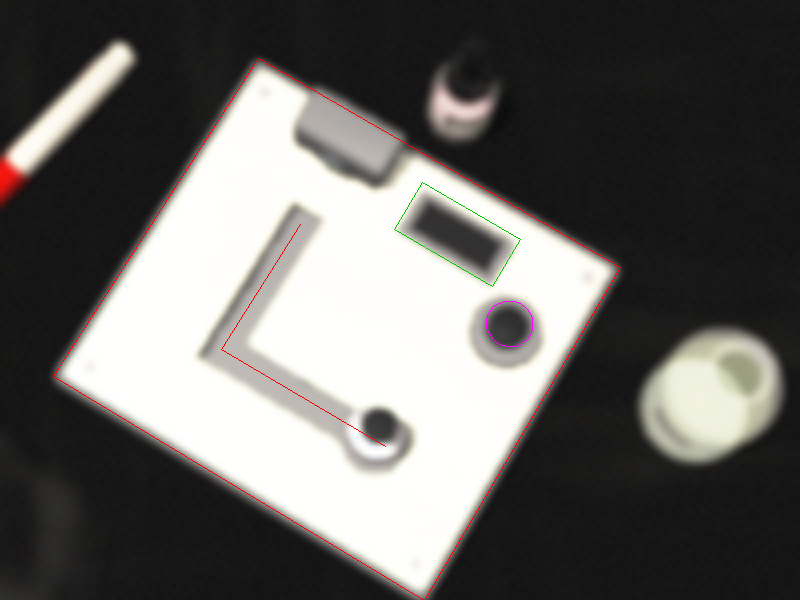

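```bash
cat >> h.py <<'E'
def tool():
    from station import r
    s=r.read_state(); M=R.from_quat(s["ee_rot"]).as_matrix(); p=np.array(s["position"])
    print("t",s["time_s"],"reader xy mm",(w2r(p)[0]*1000).round(1),"tcp z",(p[2]*1000).round(1),"w",round(s["width"],2),"F reader",np.round([s["contact_force"][:2]@RX,s["contact_force"][:2]@RY,s["contact_force"][2]],1))
    return p,M
def goto(x,y,z):  # mm reader frame -> tool shift mm, turn needed
    p,M=tool(); t=np.r_[r2w(x/1e3,y/1e3),z/1e3]
    yaw=np.arctan2(M[1,0],M[0,0]); print("shift mm",(M.T@(t-p)*1000).round(1),"turn units",round(np.rad2deg(yaw-YAW)/8,2))
E
python3 -m jog '[[1,0,0,0,-1.1],[1,0,0,0,-1.1],[1,0,0,0,-1.1],[1,0,0,0,-0.9],[1,0,0,0,0]]' 30; python3 -c "
from h import *; goto(-46,-90,200)"
```

```text
time_s: 0.78
position: [0.2432, -0.4917, 0.2538]
ee_rot: [-0.683, 0.179, -0.177, 0.686]
contact_force: [0.4, -0.0, 0.3]
width: -0.004
t 0.775 reader xy mm [ -38.7 -545.3] tcp z 253.8 w -0.0 F reader [0.3 0.2 0.3]
shift mm [  5.1  55.6 455.1] turn units 0.19
```

```bash
python3 -m jog '[[1,0,0,55,0.2],[1,0,0,60,0],[1,0,0,60,0],[1,0,0,60,0],[1,0,0,60,0]]'; python3 -c "
from h import *; goto(-46,-90,200)"
```

```text
time_s: 1.4
position: [0.3968, -0.2358, 0.2537]
ee_rot: [-0.678, 0.197, -0.195, 0.681]
contact_force: [1.3, -0.4, -0.3]
width: 0.0
t 1.4 reader xy mm [ -37.1 -246.9] tcp z 253.7 w 0.0 F reader [ 1.3  0.3 -0.3]
shift mm [-13.   54.4 156.4] turn units -0.19
```

```bash
python3 -m jog '[[1,-4,0,55,-0.2],[1,-4,0,55,0],[1,0,0,46,0],[1,0,20,0,0],[1,0,0,0,0]]'; python3 - <<'E'
from h import *
from station import optics
goto(-46,-90,80)
im,d=optics.get_image("wrist"); cv2.imwrite("pics/w1.png",im)
im,d=optics.get_image("top"); cv2.imwrite("pics/t1.png",cv2.resize(im[80:330,200:520],None,fx=2.4,fy=2.4))
E
```

```text
time_s: 2.02
position: [0.4743, -0.0887, 0.2344]
ee_rot: [-0.68, 0.189, -0.189, 0.683]
contact_force: [-0.6, -0.5, 0.3]
width: 0.001
t 2.025 reader xy mm [-45.4 -80.8] tcp z 234.4 w 0.0 F reader [-0.3 -0.7  0.3]
shift mm [ -0.3 154.4  -9.9] turn units -0.04
```

View pics/w1.png

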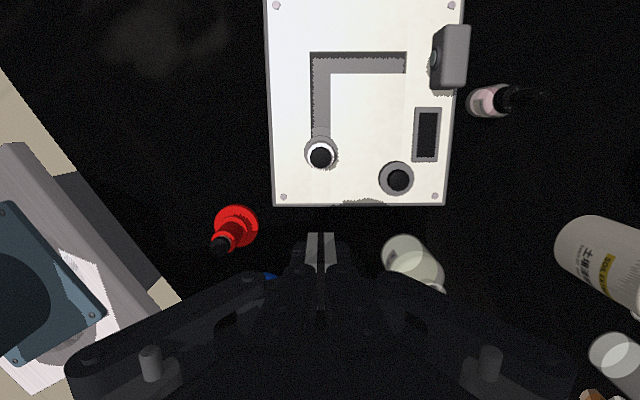

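View pics/t1.png

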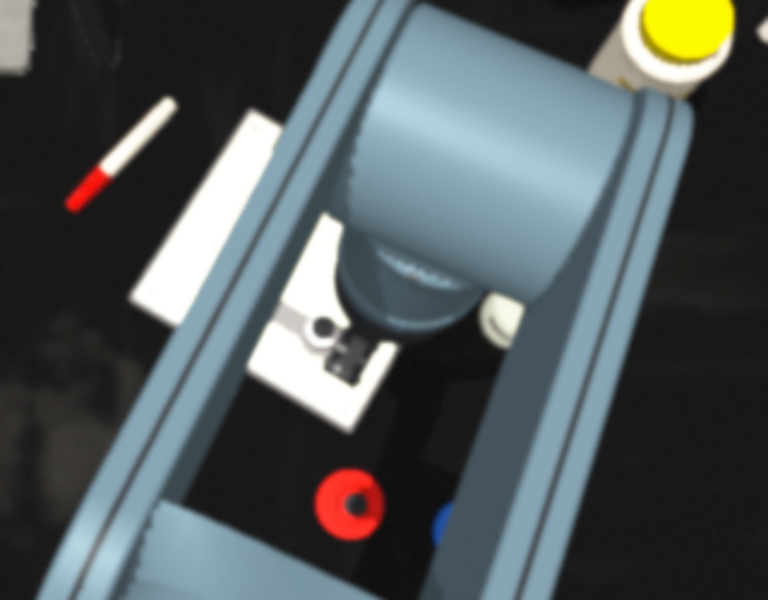

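```bash
python3 - <<'E'
from h import *
from station import optics
c=optics.get_calibration("wrist")
im=cv2.imread("pics/w1.png")
g=cv2.GaussianBlur(cv2.cvtColor(im,cv2.COLOR_BGR2GRAY),(5,5),0)
roi=np.zeros_like(g); roi[0:200,272:445]=1
cs,_=cv2.findContours(((g<70)*roi).astype(np.uint8),cv2.RETR_LIST,cv2.CHAIN_APPROX_NONE)
for k in cs:
    a=cv2.contourArea(k)
    if a>150:
        M=cv2.moments(k);p=[M['m10']/a,M['m01']/a]
        print(np.round(p,1),a,[(z,(w2r(onz(c,p,z))*1000).round(1).tolist()) for z in (.032,.048,.08)])
# slot corners & deck right edge
for p in ((310,52),(407,52),(406,73),(330,73),(274,204),(444,204)): print(p,(w2r(onz(c,p,.026))*1000).round(1))
E
```

```text
[397.7 179.6] 345.5 [(0.032, [[44.4, -80.3]]), (0.048, [[40.0, -77.1]]), (0.08, [[31.3, -70.6]])]
[320.5 157.5] 288.0 [(0.032, [[-43.6, -54.7]]), (0.048, [[-43.6, -52.7]]), (0.08, [[-43.6, -48.8]])]
[426.6 134.4] 719.0 [(0.032, [[73.4, -29.7]]), (0.048, [[67.6, -29.0]]), (0.08, [[55.9, -27.5]])]
[435.9  75.9] 246.0 [(0.032, [[78.4, 31.0]]), (0.048, [[72.3, 28.7]]), (0.08, [[60.2, 24.2]])]
(310, 52) [[-54.   55.3]]
(407, 52) [[48.  55.3]]
(406, 73) [[48.2 34.5]]
(330, 73) [[-33.   34.5]]
(274, 204) [[ -99.2 -110.3]]
(444, 204) [[ 103.9 -111.5]]
```

```bash
python3 -m jog '[[1,0,55,-10,0],[1,0,55,0,0],[1,0,35,0,0],[1,0,15,0,0],[1,0,0,0,0]]'; python3 - <<'E'
from h import *
goto(-45,-78,64)
E
```

```text
time_s: 2.75
position: [0.4748, -0.1049, 0.0773]
ee_rot: [-0.679, 0.188, -0.199, 0.681]
contact_force: [-0.3, -0.0, 0.0]
width: 0.005
t 2.75 reader xy mm [-36.6 -94.5] tcp z 77.3 w 0.0 F reader [-0.2 -0.2  0. ]
shift mm [-8.9 13.3 16.2] turn units -0.14
```

```bash
python3 -m jog '[[1,-9,14,0,-0.1],[1,0,0,0,0],[1,0,0,8,0]]'; python3 - <<'E'
from h import *
goto(-45,-78,64)
print(tool()[1].round(3))
E
```

```text
time_s: 3.12
position: [0.4744, -0.0964, 0.0669]
ee_rot: [-0.681, 0.182, -0.198, 0.681]
contact_force: [-0.8, -0.6, -0.2]
width: 0.0
t 3.125 reader xy mm [-41.3 -87.3] tcp z 66.9 w 0.0 F reader [-0.4 -0.9 -0.2]
shift mm [-3.9  2.9  9.3] turn units -0.07
t 3.125 reader xy mm [-41.3 -87.3] tcp z 66.9 w 0.0 F reader [-0.4 -0.9 -0.2]
[[ 0.855  0.022  0.518]
 [-0.518 -0.005  0.855]
 [ 0.021 -1.     0.007]]
```

```bash
python3 -m jog '[[1,-5,3,5,-0.05],[1,0,0,6,0],[1,0,0,6,0],[1,0,0,8,0]]'; python3 - <<'E'
from h import *
from station import optics
goto(-45,20,64)
im,d=optics.get_image("wrist"); cv2.imwrite("pics/w2.png",im)
E
```

```text
time_s: 3.62
position: [0.4854, -0.0711, 0.0657]
ee_rot: [-0.682, 0.179, -0.197, 0.682]
contact_force: [0.1, -0.0, -0.4]
width: -0.001
t 3.625 reader xy mm [-44.8 -60. ] tcp z 65.7 w -0.0 F reader [ 0.1  0.  -0.4]
shift mm [-0.5  2.3 80. ] turn units -0.02
```

View pics/w2.png

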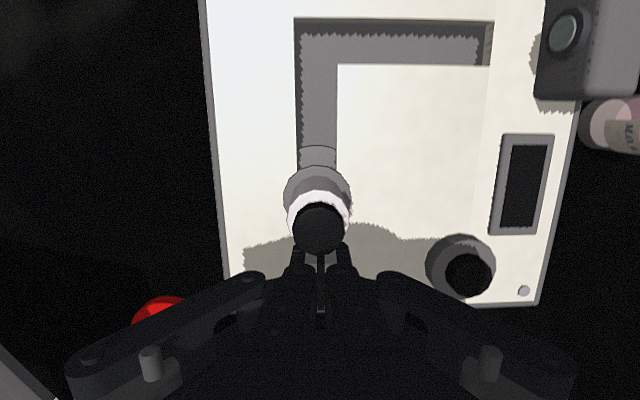

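```bash
python3 -m jog '[[1,0,1,10,0],[1,0,0,10,0],[1,0,0,10,0],[1,0,0,10,0],[1,0,0,0,0]]'; cat >> h.py <<'E'
def cap(name,zc=.08):
    from station import optics
    c=optics.get_calibration("wrist"); im,d=optics.get_image("wrist"); cv2.imwrite(f"pics/{name}.png",im)
    return c,im
E
python3 - <<'E'
from h import *
goto(-45,20,64)
c,im=cap("w3")
E
```

```text
time_s: 4.3
position: [0.5081, -0.033, 0.0648]
ee_rot: [-0.681, 0.178, -0.197, 0.682]
contact_force: [-0.4, -0.1, -0.1]
width: -0.004
t 4.3 reader xy mm [-44.7 -15.6] tcp z 64.8 w -0.0 F reader [-0.2 -0.3 -0.1]
shift mm [-0.4  1.1 35.6] turn units -0.01
```

View pics/w3.png

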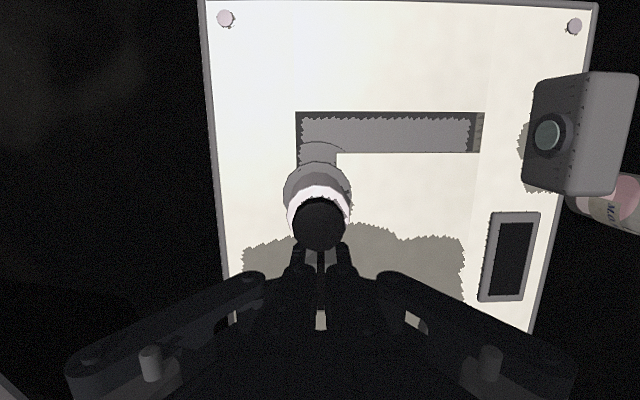

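```bash
python3 - <<'E'
from h import *
from station import optics
c=optics.get_calibration("wrist")
print((w2r(onz(c,(319,223),.08))*1000).round(1), (w2r(onz(c,[(291,195),(351,195)],.032))*1000).round(1))
E
```

```text
[[-45.8  13. ]] [[-59.9  11.8]
 [-27.4  11.6]]
```

```bash
python3 -m jog '[[1,0,1,10,0],[1,0,0,10,0],[1,0,0,8,0],[1,0,0,3,0],[1,0,0,0,0]]';  python3 - <<'E'
from h import *
goto(-45,20,64)
c,im=cap("w4")
E
```

```text
time_s: 4.97
position: [0.5248, -0.005, 0.0639]
ee_rot: [-0.681, 0.178, -0.197, 0.682]
contact_force: [-0.3, -0.4, -0.3]
width: -0.003
t 4.975 reader xy mm [-44.6  16.9] tcp z 63.9 w -0.0 F reader [-0.1 -0.5 -0.3]
shift mm [-0.4 -0.   3.1] turn units -0.02
```

View pics/w4.png

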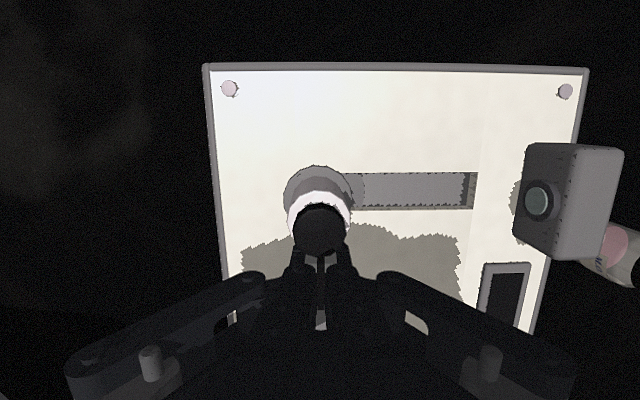

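```bash
python3 -m jog '[[1,0,0,2,0],[1,0,0,0,0]]'; python3 - <<'E'
from h import *
goto(-45,20,64)
c,im=cap("w5")
# collar outline at z=.032 : rightmost/leftmost/top
print((w2r(onz(c,[(319,231)],.08))*1000).round(1))
E
```

```text
time_s: 5.28
position: [0.5256, -0.0036, 0.0639]
ee_rot: [-0.681, 0.179, -0.197, 0.682]
contact_force: [-0.2, -0.8, 0.3]
width: 0.001
t 5.275 reader xy mm [-44.6  18.5] tcp z 63.9 w 0.0 F reader [ 0.2 -0.8  0.3]
shift mm [-0.4 -0.1  1.5] turn units -0.02
[[-45.7  44.7]]
```

View pics/w5.png

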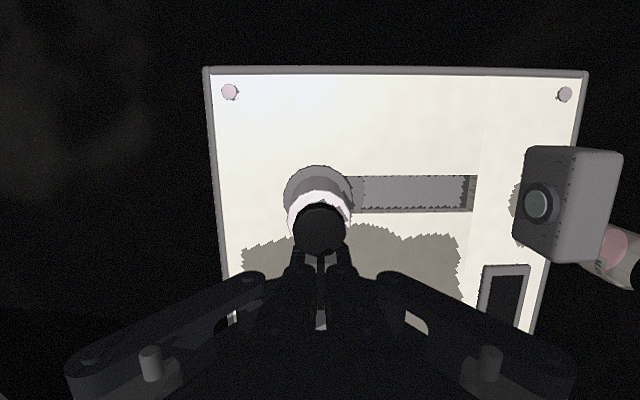

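```bash
python3 -m jog '[[1,0,0,-20,0],[1,-10,0,-8,0],[1,-25,0,0,0],[1,-20,0,0,0],[1,0,0,0,0]]';  python3 - <<'E'
from h import *
goto(-92,45,64)
E
```

```text
time_s: 5.95
position: [0.4608, 0.001, 0.0622]
ee_rot: [-0.681, 0.18, -0.198, 0.682]
contact_force: [0.7, 0.7, 0.9]
width: -0.0
t 5.95 reader xy mm [-102.7  -10.5] tcp z 62.2 w -0.0 F reader [0.2 0.9 0.9]
shift mm [10.5 -1.1 55.6] turn units -0.04
```

```bash
python3 -m jog '[[1,0,-1,20,0],[1,0,-1,20,0],[1,0,0,14,0],[1,0,0,0,0]]';  python3 - <<'E'
from h import *
goto(-75,45,64)
c,im=cap("w6")
E
```

```text
time_s: 6.45
position: [0.4918, 0.0478, 0.0655]
ee_rot: [-0.681, 0.179, -0.199, 0.682]
contact_force: [-0.3, 1.3, -0.4]
width: -0.002
t 6.45 reader xy mm [-99.8  45.6] tcp z 65.5 w -0.0 F reader [-1.   0.9 -0.4]
shift mm [24.8  2.2 -0.4] turn units -0.04
```

View pics/w6.png

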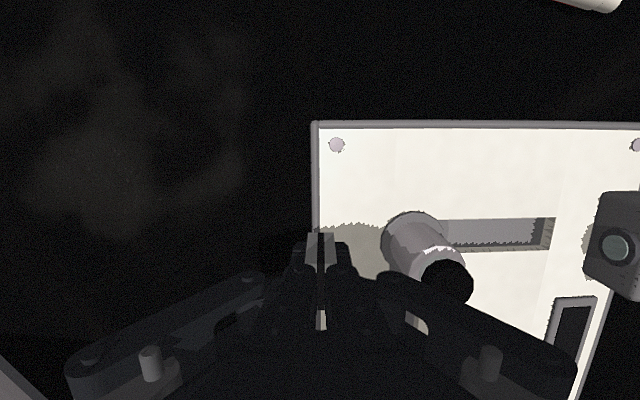

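```bash
python3 - <<'E'
from h import *
from station import r,optics
c=optics.get_calibration("wrist"); Rm=cv2.Rodrigues(c["rvec"])[0]; o=-Rm.T@np.float64(c["tvec"]).ravel()
p,M=tool(); print("cam in tool",(M.T@(o-p)*1000).round(1), "q",np.round(r.read_state()["q"],2))
E
```

```text
t 6.5 reader xy mm [-100.    45.1] tcp z 65.5 w 0.0 F reader [ 0.   0.7 -1. ]
cam in tool [  -0.2 -117.7   67.3] q [-0.13  0.37  1.92 -0.    0.82  0.42]
```

```bash
python3 -m jog '[[1,0,0,0,1.25],[1,0,0,0,1.25],[1,0,0,0,1.25],[1,0,0,0,1.25],[1,0,0,0,1.25]]'; python3 -m jog '[[1,0,0,0,1.25],[1,0,0,0,1.25],[1,0,0,0,1.25],[1,0,0,0,1.25],[1,0,0,0,0]]'; python3 -c "
from h import *; goto(-85,45,64)"
```

```text
time_s: 7.12
position: [0.4897, 0.0446, 0.0647]
ee_rot: [-0.527, 0.459, -0.475, 0.535]
contact_force: [-0.7, 0.1, -0.4]
width: 0.003
time_s: 7.75
position: [0.4879, 0.0414, 0.064]
ee_rot: [0.326, -0.618, 0.631, -0.337]
contact_force: [0.2, -0.3, -0.1]
width: 0.002
t 7.75 reader xy mm [-100.    38.1] tcp z 64.0 w 0.0 F reader [ 0.4 -0.1 -0.1]
shift mm [-7.8  0.4 14.5] turn units -11.68
```

```bash
python3 -m jog '[[1,-7,0,0,-0.4],[1,0,0,0,0],[1,0,0,10,0]]'; python3 -c "
from h import *; goto(-75,45,64)"
```

```text
time_s: 8.12
position: [0.4995, 0.0413, 0.064]
ee_rot: [0.346, -0.607, 0.62, -0.356]
contact_force: [0.2, 0.7, 0.3]
width: -0.0
t 8.125 reader xy mm [-89.9  43.9] tcp z 64.0 w -0.0 F reader [-0.2  0.7  0.3]
shift mm [-1.   0.3 14.9] turn units -11.22
```

```bash
python3 -m jog '[[1,-1,0,9,0],[1,0,0,9,0],[1,0,0,10,0],[1,0,0,10,0],[1,0,0,10,0]]'; python3 -c "
from h import *; goto(8,45,64);cap('w7')"
```

```text
time_s: 8.75
position: [0.5448, 0.0153, 0.065]
ee_rot: [0.346, -0.607, 0.62, -0.356]
contact_force: [-0.1, 0.4, -0.2]
width: 0.001
t 8.75 reader xy mm [-37.7  44.6] tcp z 65.0 w 0.0 F reader [-0.3  0.3 -0.2]
shift mm [-0.2  2.  45.7] turn units -11.22
```

View pics/w7.png

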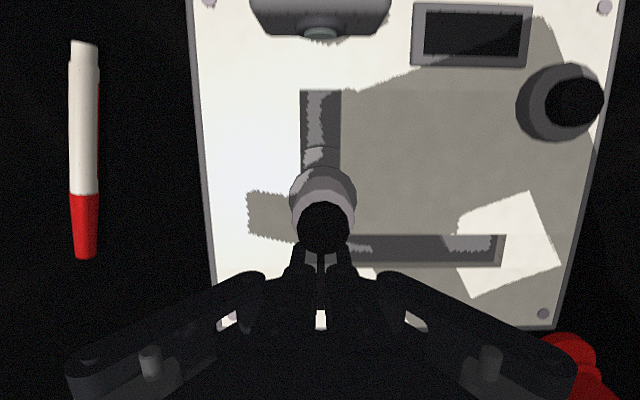

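The carrier has rounded the corner and is in the second leg, with its cap at about (322,228) and the slot running straight ahead up to y≈90.

```bash
python3 -m jog '[[1,0,1,10,0],[1,0,0,10,0],[1,0,0,10,0],[1,0,0,7,0],[1,0,0,0,0]]'; python3 -c "
from h import *; goto(8,45,64);c,im=cap('w8');print((w2r(onz(c,[(322,228)],.08))*1000).round(1))"
```

```text
time_s: 9.43
position: [0.5808, -0.0058, 0.065]
ee_rot: [0.346, -0.607, 0.621, -0.356]
contact_force: [-0.4, -0.2, -0.2]
width: -0.001
t 9.425 reader xy mm [ 4.  44.8] tcp z 65.0 w -0.0 F reader [-0.2 -0.3 -0.2]
shift mm [-0.2  1.1  4. ] turn units -11.23
[[30.3 44. ]]
```

View pics/w8.png

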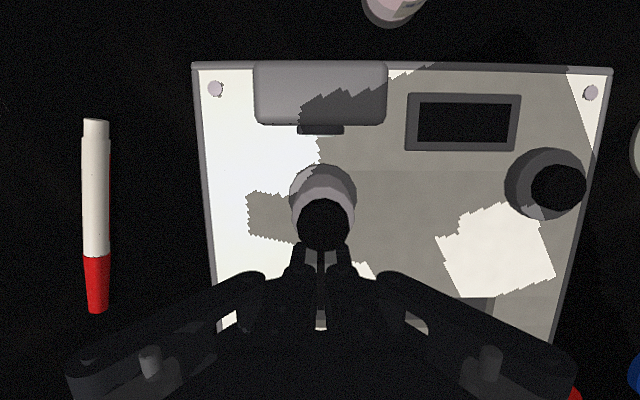

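Carrier cap at (322,223), x≈31; I'll nudge it to the stop, watching the force.

```bash
python3 -m jog '[[1,0,0,3,0],[1,0,0,2,0]]'; python3 -c "
from h import *; goto(8,45,64)"; python3 -m jog '[[1,0,0,1.5,0],[1,0,0,1.5,0]]'; python3 -c "
from h import *; goto(8,45,64)"
```

```text
time_s: 9.72
position: [0.5842, -0.0078, 0.065]
ee_rot: [0.346, -0.607, 0.62, -0.356]
contact_force: [-0.4, -0.2, -0.0]
width: 0.001
t 9.725 reader xy mm [ 8.  44.8] tcp z 65.0 w 0.0 F reader [-0.2 -0.3 -0. ]
shift mm [-0.2  1.   0. ] turn units -11.22
time_s: 9.98
position: [0.5867, -0.0092, 0.065]
ee_rot: [0.346, -0.607, 0.62, -0.356]
contact_force: [0.1, -0.5, 0.8]
width: -0.005
t 9.975 reader xy mm [10.8 44.9] tcp z 65.0 w -0.01 F reader [ 0.3 -0.4  0.8]
shift mm [-0.1  1.  -2.8] turn units -11.22
```

```bash
python3 -m jog '[[1,0,0,1,0],[1,0,0,1,0]]'; python3 -c "
from h import *; goto(8,45,64);c,im=cap('w9')"; python3 - <<'E'
from h import *
im=cv2.imread('pics/w9.png');g=cv2.GaussianBlur(cv2.cvtColor(im,cv2.COLOR_BGR2GRAY),(5,5),0)
from station import optics
c=optics.get_calibration("wrist")
print((w2r(onz(c,[(322,223)],.08))*1000).round(1))
E
```

```text
time_s: 10.22
position: [0.5868, -0.0094, 0.0649]
ee_rot: [0.347, -0.608, 0.619, -0.355]
contact_force: [-3.7, 2.7, 4.2]
width: -0.001
t 10.225 reader xy mm [11.  44.8] tcp z 64.9 w -0.0 F reader [-4.5  0.4  4.2]
shift mm [-0.2  0.8 -3. ] turn units -11.22
[[39.6 44.1]]
```

View pics/w9.png

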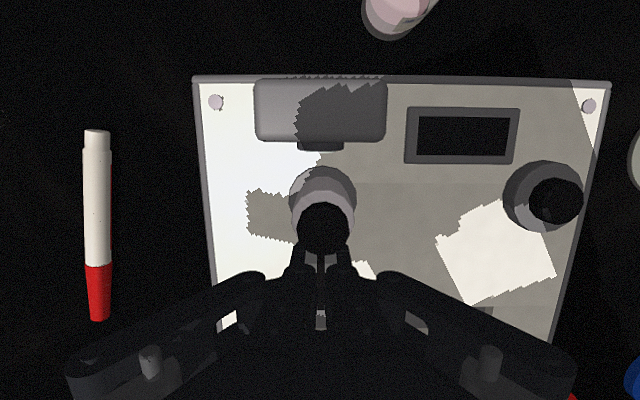

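```bash
python3 -m jog '[[1,0,0,-15,0],[1,0,0,-15,0],[1,0,-40,0,0],[1,0,-50,0,0],[1,0,0,0,0]]'; python3 -c "
from h import *; goto(40,-77.5,110)"
```

```text
time_s: 10.9
position: [0.5564, 0.0082, 0.1558]
ee_rot: [0.347, -0.608, 0.619, -0.356]
contact_force: [0.0, -0.3, 0.7]
width: 0.004
t 10.9 reader xy mm [-24.1  44.4] tcp z 155.8 w 0.0 F reader [ 0.2 -0.3  0.7]
shift mm [122.3  46.8  62.6] turn units -11.21
```

```bash
python3 -m jog '[[1,55,0,0,0],[1,55,0,10,0],[1,12,0,30,0],[1,0,0,20,0],[1,0,0,0,0]]'; python3 - <<'E'
from h import *
from station import optics
goto(40,-77.5,95)
cap("w10")
im,d=optics.get_image("top"); cv2.imwrite("pics/t2.png",cv2.resize(im[80:330,200:520],None,fx=2.4,fy=2.4))
im,d=optics.get_image("scene"); cv2.imwrite("pics/s2.png",cv2.resize(im[130:250,220:420],None,fx=4,fy=4))
E
```

```text
time_s: 11.52
position: [0.5423, -0.1281, 0.1531]
ee_rot: [0.348, -0.607, 0.619, -0.356]
contact_force: [-0.2, -0.0, -0.1]
width: -0.001
t 11.525 reader xy mm [ 33.2 -80.1] tcp z 153.1 w -0.0 F reader [-0.2 -0.1 -0.1]
shift mm [-2.4 58.2  5.7] turn units -11.2
```

View pics/w10.png

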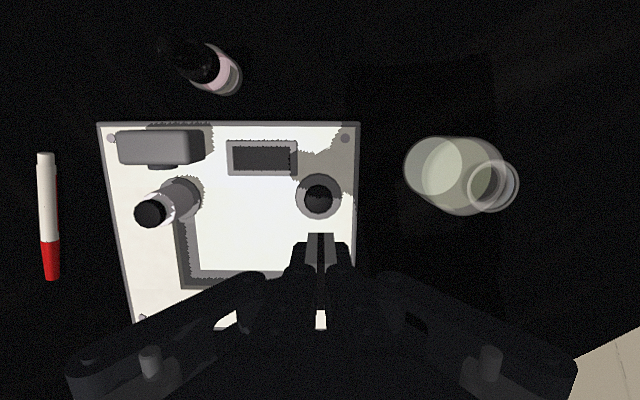

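View pics/s2.png

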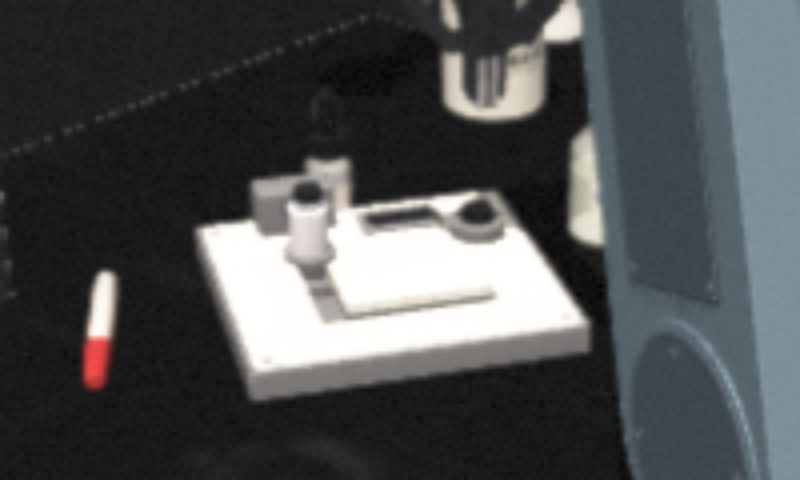

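View pics/t2.png

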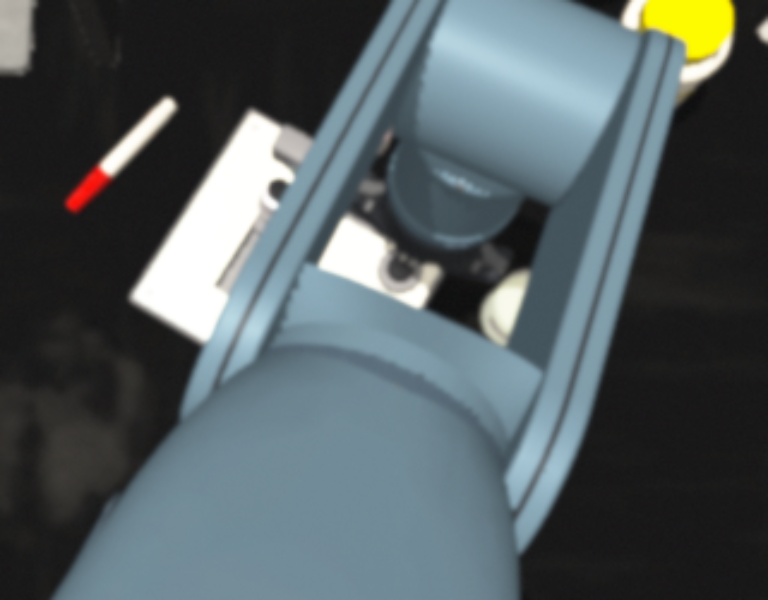

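```bash
python3 - <<'E'
from h import *
from station import optics
c=optics.get_calibration("wrist")
im=cv2.imread("pics/w10.png");g=cv2.GaussianBlur(cv2.cvtColor(im,cv2.COLOR_BGR2GRAY),(3,3),0)
for n,(x0,y0,x1,y1),z in (("cap",(130,192,172,235),.08),("key",(296,176,342,216),.048)):
    m=(g[y0:y1,x0:x1]<48).astype(np.uint8)
    nn,l,st,ce=cv2.connectedComponentsWithStats(m); i=1+np.argmax(st[1:,4]); p=ce[i]+[x0,y0]
    print(n,p.round(1),st[i],(w2r(onz(c,p,z))*1000).round(1))
E
python3 -m jog '[[1,-2,25,6,0],[1,0,20,0,0],[1,0,0,0,0]]'; python3 -c "
from h import *; goto(40,-77.5,75)"
```

```text
cap [149.8 213. ] [  5   7  31  28 669] [[34.9 41.8]]
key [319.1 197.9] [  8   8  29  29 537] [[ 39.  -78.2]]
time_s: 12.05
position: [0.5465, -0.1253, 0.1076]
ee_rot: [0.35, -0.607, 0.617, -0.358]
contact_force: [0.4, 0.7, 0.6]
width: 0.002
t 12.05 reader xy mm [ 35.4 -75.4] tcp z 107.6 w 0.0 F reader [0.  0.8 0.6]
shift mm [ 2.2 32.6  4. ] turn units -11.16
```

```bash
python3 -m jog '[[1,2.5,12,4.5,0],[1,0,14,0,0],[1,0,0,0,0]]'; python3 -c "
from h import *; goto(39.5,-78,73)"
```

```text
time_s: 12.42
position: [0.5501, -0.1295, 0.0814]
ee_rot: [0.35, -0.606, 0.617, -0.358]
contact_force: [0.1, -0.2, -0.2]
width: 0.006
t 12.425 reader xy mm [ 40.7 -77.3] tcp z 81.4 w 0.01 F reader [ 0.2 -0.1 -0.2]
shift mm [ 0.7  8.4 -1.3] turn units -11.15
```

```bash
python3 -m jog '[[1,0.7,6,-1.3,0],[1,0,2.5,0,0],[1,0,2,0,0]]'; python3 -c "
from h import *; goto(39.5,-78,67)"
```

```text
time_s: 12.8
position: [0.5491, -0.1298, 0.0711]
ee_rot: [0.35, -0.606, 0.618, -0.358]
contact_force: [0.4, 0.1, 2.1]
width: 0.001
t 12.8 reader xy mm [ 39.9 -78. ] tcp z 71.1 w 0.0 F reader [0.3 0.3 2.1]
shift mm [-0.   4.1 -0.5] turn units -11.15
```

```bash
python3 -m jog '[[1,0,2,0,0],[1,0,2,0,0]]'; python3 -c "
from h import *; goto(39.5,-78,67)"
```

```text
time_s: 13.05
position: [0.549, -0.1298, 0.0675]
ee_rot: [0.35, -0.606, 0.618, -0.358]
contact_force: [-1.3, 0.0, 3.7]
width: 0.008
t 13.05 reader xy mm [ 39.9 -78. ] tcp z 67.5 w 0.01 F reader [-1.2 -0.6  3.7]
shift mm [-0.   0.5 -0.4] turn units -11.15
```

```bash
python3 -m jog '[[1,0,1.5,0,0],[1,0,1.5,0,0]]'; python3 -m jog '[[1,0,1.5,0,0],[1,0,1.5,0,0]]'; python3 -c "
from h import *; goto(39.5,-78,67)"
```

```text
time_s: 13.3
position: [0.5491, -0.1298, 0.0668]
ee_rot: [0.35, -0.606, 0.618, -0.359]
contact_force: [-7.0, 2.1, 18.8]
width: -0.002
time_s: 13.55
position: [0.5491, -0.1298, 0.0669]
ee_rot: [0.35, -0.605, 0.618, -0.359]
contact_force: [-5.6, 2.5, 14.0]
width: -0.001
t 13.55 reader xy mm [ 39.9 -78. ] tcp z 66.9 w -0.0 F reader [-6.1 -0.7 14. ]
shift mm [-0.  -0.1 -0.4] turn units -11.15
```

```bash
for i in 1 2 3; do python3 -m jog '[[1,0,-0.7,0,0],[1,0,0,0,0]]' | egrep 'pos|force'; done; python3 -m jog '[[1,0,0,0,0]]'| egrep 'pos|force';python3 -m jog '[[1,0,0,0,0]]'| egrep 'pos|force'
```

```text
position: [0.549, -0.1297, 0.0686]
contact_force: [-2.7, 0.0, 3.3]
position: [0.549, -0.1297, 0.0692]
contact_force: [-1.9, 0.9, 3.2]
position: [0.549, -0.1297, 0.0697]
contact_force: [-1.2, -0.1, 3.4]
position: [0.549, -0.1297, 0.0696]
contact_force: [-0.9, 1.1, 2.9]
position: [0.549, -0.1297, 0.0696]
contact_force: [-0.9, 0.4, 4.4]
```

```bash
for i in 1 2 3 4 5; do python3 -m jog '[[1,0,-1,0,0],[1,0,0,0,0]]' | egrep 'pos|force'; done
```

```text
position: [0.5491, -0.1297, 0.0706]
contact_force: [-1.2, 0.1, 3.0]
position: [0.5491, -0.1297, 0.0716]
contact_force: [-1.9, -0.5, 2.2]
position: [0.5491, -0.1297, 0.0725]
contact_force: [-0.6, -0.6, 2.1]
position: [0.5492, -0.1298, 0.0734]
contact_force: [-0.1, -0.1, -0.8]
position: [0.5494, -0.1299, 0.0743]
contact_force: [-0.2, 0.0, 0.4]
```

```bash
python3 -m jog '[[1,0,-30,0,0],[1,0,-45,0,0],[1,0,-40,-20,0],[1,0,0,-20,0],[1,0,0,0,0]]'; python3 - <<'E'
from h import *
from station import optics
tool(); c,im=cap("w11")
c,im=cap("w11"); 
E
```

```text
time_s: 16.42
position: [0.5115, -0.1086, 0.1913]
ee_rot: [0.35, -0.605, 0.618, -0.359]
contact_force: [-0.1, 0.0, 0.0]
width: -0.001
t 16.425 reader xy mm [ -3.2 -79. ] tcp z 191.3 w -0.0 F reader [-0.1 -0.   0. ]
```

View pics/w11.png

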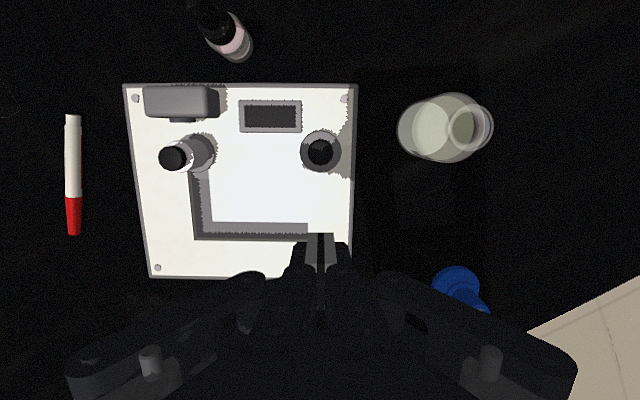

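```bash
python3 - <<'E'
from h import *
from station import optics,ticket
c=optics.get_calibration("wrist"); im,d=optics.get_image("wrist")
print("cap",(w2r(onz(c,(173,158),.08))*1000).round(1),"key",(w2r(onz(c,(320.5,151),.048))*1000).round(1))
Rm=cv2.Rodrigues(np.float64(c["rvec"]))[0]; o,rd=ray(c,(320,151))
dd=np.median(d[147:156,316:325]); print("key top z", (o+rd*dd)[0,2].round(4), "carrier top z",end=' ')
o,rd=ray(c,(173,158)); print((o+rd*np.median(d[155:162,170:177]))[0,2].round(4))
tc=optics.get_calibration("top")
for n,p,z in (("marker",(73,174),.016),("bottle",(427,128),.1),("drop",(240,45),.03)): print(n,onz(c,p,z).round(3))
ticket.finish_job()
E
```

```text
cap [[36.4 40.6]] key [[ 40.7 -78.4]]
key top z 0.0483 carrier top z 0.0803
marker [[0.659 0.112 0.016]]
bottle [[ 0.53  -0.207  0.1  ]]
drop [[ 0.667 -0.114  0.03 ]]
the job is handed in; nothing more can be done
```

The carrier is home against the stop, and the start key was pressed fully down and came back up. The job was handed in at about 16.5 s of the 45 s allowed. It gave no verdict, so the checks below are all I have.

**What I did:** I pushed the carrier with the shut fingertips along +y to the corner. I then backed off, turned the tool 90° and pushed the carrier along +x to the stop. There it stopped moving, with about 6 N on the tool. I pressed the key about 6 mm down, reaching its end stop at 14–19 N, then released it and lifted the arm clear.

**Last checks:**

| Item | Measured | Expected |
|---|---|---|
| Carrier x, reader frame | about 36 mm | above 31 mm |
| Carrier y, reader frame | 40.6 mm | 43–47 mm |
| Carrier top height | 80.3 mm | 80 mm |
| Key top height | 48.3 mm | 48 mm when up |
| Force on the tool | about 0 N | 0 N |

**Disagreements:**
- **Carrier y:** the 40.6 mm is a sideways view of the cap. Looking straight along the slot I measured about 44 mm. Both are above the 38 mm limit.
- **Pen and dropper bottle:** these were within about 10 mm of my first estimates, both read roughly from the pictures.
- **Sample bottle:** my first and last rough points differ by about 30 mm. I put this down to hand-picked pixels on its neck and body in two oblique views, but I did not confirm that. Nothing came near the bottle, and I felt no contact with it.

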